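# Square-check the corner of a power-supply case

## Task

Pick the orange-handled steel square up off the bench and, keeping hold of it, press its two inner edges against the power-supply case at the corner where the blue front panel meets the bare aluminium side panel, both edges flush on their panels at once. Then let go of the square and leave it lying flat on the bench, fitted round that corner, so the joint can be inspected for gaps.

Things in the scene. Friction and masses are not known exactly. Their poses are not given: they have to be found in the camera images.
- square_grip (a point): Centre of the orange handle (36 x 16 mm, grip across the 16; 8 to 64 mm up) on the elbow of a loose flat steel L, 0.25 kg; 36 mm above its underside. x: bisector of the L, from handle to the open side (handle 36 along x, 16 along y); z up. Legs 8 mm thick, 22 wide; inner edges meet square at the inner corner, 28 mm along +x from here, and run 75 mm at +45 and -45 degrees to x.
- case_corner (a point): Checked outer corner, at bench level, of the smooth, rigid open-topped case, fixed (180 x 140 x 50 mm high). x: horizontal bisector into the case; z up. From here the blue front panel's outer face runs at -45 degrees to x, the aluminium side panel's at +45. When fitted, the square's inner corner is here, both x axes agree and the handle centre is 28 mm out along -x.
- front_panel: Blue front panel of the case, upright, 140 mm long, 50 high, 3 thick, with a blue lip 16 mm wide along its top. Origin and axes as case_corner; push towards +45 degrees from x to press on it.
- side_panel: Bare aluminium side panel that meets the blue one, upright, 180 mm long, 50 high, 3 thick. Origin and axes as case_corner; push towards -45 degrees from x to press on it.
Not all that is in view belongs to the job. Several things look just like the part that bears square_grip: the one meant starts nearest to the robot's base.

How it is judged:
By the outcome, as a careful person would: the job done as asked, in the order asked, and still so for the second after the job is handed in, with the robot touching nothing.
It also fails if it takes over 35 s, if anything falls off the work surface, if the arm or the gripper's body presses on something with over 40 N, if the wrist force passes 120 N, or if a joint passes its speed limit or range.

## Robot

A 6-joint arm with a two-finger parallel gripper is mounted at the origin on the work surface. World frame = base frame: x ahead of the robot, y to its left, z up, the work surface at z = 0. Lengths are in m, angles in rad, forces in N, time in s.
With the tool pointing down it reaches from about 0.35 to 0.775 m from the base axis. Payload 7.3 kg.
Tool frame: the origin (TCP) lies on the centre line of the jaws, within the pads' length; the fingertips stand 11 mm ahead of it and the grasp point (between the pads) lies 8 mm behind it; z points along the fingers, y is the direction in which the jaws open and shut (so a half turn about z gives the same grasp; the last joint's range is limited). The gripper opens to 92 mm and grips with 3 to 60 N. Pads are 19 mm wide; open, the fingers measure 130 mm over their backs; the gripper's body (75 mm by 190 mm) begins 47 mm behind the grasp point.
Start: joints at [-1.336, 0.342, 1.524, -0, 1.275, -0.146], TCP at [0.195, -0.487, 0.238] pointing down, gripper open.
Joint ranges: [-2.53, 2.53], [-0.77, 2.02], [0.04, 2.7], [-1, 4.14], [0.28, 2.66], [-3.11, 3.11]. Speed limits (rad/s): [2.57, 2.57, 3.14, 3.14, 3.14, 3.14].

## Interface

Orientations are given as [roll, pitch, yaw] about the fixed x, y, z axes, in that order (R = Rz(yaw) Ry(pitch) Rx(roll)).
In Python, from cell import robot gives the robot as it stands.
- The arm moves only by the tool jog_arm, never from a script. Its argument "deltas" is one flat list of numbers, 6 for each row, row after row: the shift along the world's x, y, z in units of 0.1 m (1.0 is 0.1 m), then the turn, a rotation vector about the world's x, y, z in units of 90 degrees (1.0 is 90 degrees). A call has 1 to 5 rows; each row is the pose to reach, as a shift and turn from the pose commanded when the call began; what a row does not reach only later rows make up. A row lasts 1/12 s, in which the tool goes at most 41.7 mm and 7.16 degrees, less where a joint would pass 70% of its speed; a pose out of reach is approached as far as the arm can. A call with a number of a shift or a turn outside -1 to 1 is refused whole. A call with a gripper value outside its range is refused whole. "claw" is the opening, from 0 (shut) to 1 (fully open), set as the call begins (left out, the last holds). The fingers move at their own pace and stop on an object; "newtons" is the grip in N (left out, the last holds). Time passes only in rows, so rows that repeat a pose let the fingers close. It gives the time, the measured TCP pose, the force and the opening at its end, in the units of the state.
- robot.observe(): the state, without advancing time (a new reading comes with each control period).
- robot.read_camera(name): name is "scene" or "top" or "wrist"; returns the picture (384x512x3 uint8, red, green, blue); there is no depth.
- robot.camera_params(name): a dict with "fx", "fy", "cx", "cy" (pixels), "R" (3x3) and "t" (3): a world point X has camera coordinates R X + t. Camera axes: x right, y down, z forward; pixel columns grow to the right and rows downward; lengths in m; the calibration is good to about 2 mm. A picture is of the moment at which its call begins: read the wrist's pose just before it. camera_params takes no time and is no camera call; for the wrist camera it gives the pose at the moment of the call.
- robot.hand_in(): hands the job in, once; it reports no verdict.
The state is a dict: "time": time; "qpos": joint angles; "qvel": joint speeds; "joint_efforts": joint torques, N m; "tool_pos": TCP position; "tool_rot": TCP orientation; "contact_force": force on the tool from outside, world axes, zero at the start; "torque": the same for the moment, N m; "opening": finger opening in m.
Only numpy, scipy, OpenCV 4.12 (cv2) and the standard library are available. Lean on these libraries where they do the work, as an engineer would, in place of code of your own. Each camera call takes 0.05 s, during which the arm holds its last target. There are 200 camera calls.

## Working session

There is one attempt and no reset: what is moved stays moved. The work goes in short steps, Python scripts to look and compute and a tool call to move; the robot and the scene stay as the last step left them, time stands still between calls to the robot, and variables do not carry over. Pictures are saved under pics/ and viewed, about 8 in all and at most 12, crops included, and the job is handed in when it is done.

Besides the shell and the picture viewer there is one more tool, called after ">>>" by a JSON object that holds its "method" and its "body", one argument or row to a line. jog_arm: Moves the arm, as the interface text tells. Its arguments: {"type":"object","properties":{"deltas":{"type":"array","items":{"type":"number"}},"claw":{"type":"number"},"newtons":{"type":"number"}},"required":["deltas"]}

```bash
mkdir -p pics; python3 - <<'E'
from cell import robot
import cv2
o=robot.observe(); print(o)
for n in("scene","top"):
    p=robot.camera_params(n); print(n,p)
    cv2.imwrite(f"pics/{n}0.png",robot.read_camera(n)[...,::-1])
E
```

```text
{'time': 0.0, 'qpos': array([-1.33601958e+00,  3.42704956e-01,  1.52501425e+00,  8.65237353e-06,
        1.27538663e+00, -1.46006257e-01]), 'qvel': array([-4.51576396e-04,  2.55357548e-04, -4.18841738e-04,  5.96325538e-04,
       -8.01325598e-04,  7.16411076e-05]), 'joint_efforts': array([-8.32124351e-05, -4.31241202e+01, -2.44217813e+01,  7.14426208e-02,
        5.58364042e-02, -1.54662716e-04]), 'tool_pos': array([ 0.19504425, -0.48700914,  0.23705513]), 'tool_rot': array([-3.14009677e+00, -2.28336778e-04,  3.80780307e-01]), 'contact_force': array([ 0.86862074, -0.4928679 , -0.84329436]), 'torque': array([-0.04902148,  0.02326769, -0.02553327]), 'opening': 0.0918472374972837}
scene {'fx': 425.48789283303466, 'fy': 425.48789283303466, 'cx': 253.135034331214, 'cy': 189.8368313498446, 'R': array([[ 0.4018158 ,  0.91565068,  0.01130926],
       [ 0.65868383, -0.28042718, -0.69820929],
       [-0.63614439,  0.28800075, -0.71580436]]), 't': array([-0.35611879, -0.26402442,  1.22924717])}
top {'fx': 487.03305300240385, 'fy': 487.03305300240385, 'cx': 251.07259959299213, 'cy': 199.1641023135146, 'R': array([[-0.01574526, -0.99955573,  0.02530675],
       [-0.98355285,  0.0109286 , -0.18028967],
       [ 0.179933  , -0.02772924, -0.98328796]]), 't': array([0.15454361, 0.51367517, 0.94966813])}
```

View pics/top0.png

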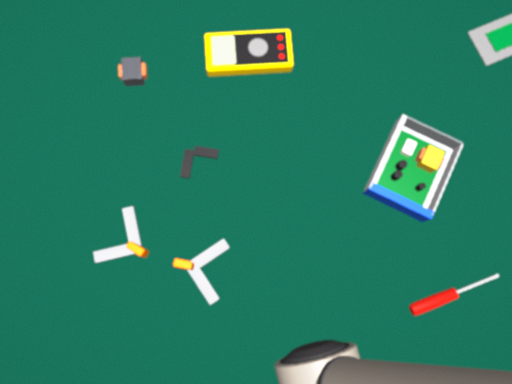

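View pics/scene0.png

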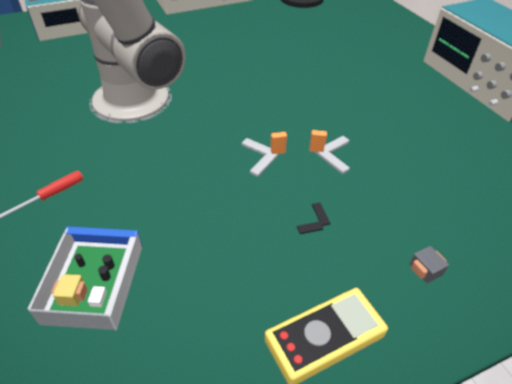

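The pictures show two L squares with orange handles, at top-image (137,249) and (183,264). The blue panel runs from (368,190) to (432,215). By handedness (front at -45°, side at +45°), the corner is the left blue end. Next I'll compute positions and check one enlarged crop.

```bash
cat > h.py <<'E'
import numpy as np, cv2
from cell import robot
def ray(p,uv,z):
    """world point at height z seen at pixel uv"""
    R,t=np.array(p["R"]),np.array(p["t"]); c=-R.T@t
    d=R.T@np.array([(uv[0]-p["cx"])/p["fx"],(uv[1]-p["cy"])/p["fy"],1.])
    return c+d*(z-c[2])/d[2]
def proj(p,X):
    x=p["R"]@np.array(X)+p["t"]; return np.array([p["fx"]*x[0]/x[2]+p["cx"],p["fy"]*x[1]/x[2]+p["cy"]])
E
python3 - <<'E'
from h import *
np.set_printoptions(precision=4,suppress=True)
p=robot.camera_params("top")
for n,uv,z in [("A handle",(137,249),.036),("B handle",(183,264),.036),("A inner~",(132,243),.008),("B inner~",(199,264),.008),("case L top",(368,188),.05),("case R top",(434,213),.05),("back R top",(462,146),.05),("back L top",(404,116),.05)]:
    X=ray(p,uv,z); print(n,X,np.hypot(X[0],X[1]))
im=cv2.imread("pics/top0.png")
a=cv2.resize(im[195:315,85:245],None,fx=4,fy=4,interpolation=cv2.INTER_CUBIC)[:480]
b=cv2.resize(im[105:225,355:470],None,fx=4,fy=4,interpolation=cv2.INTER_CUBIC)
m=np.hstack([cv2.resize(a,(400,300)),cv2.resize(b,(400,417))[:300]]) if 0 else None
s=np.zeros((600,800,3),np.uint8); a=cv2.resize(im[200:310,85:240],None,fx=2.6,fy=2.6,interpolation=cv2.INTER_CUBIC); b=cv2.resize(im[105:225,355:470],None,fx=3.4,fy=3.4,interpolation=cv2.INTER_CUBIC)
s[:a.shape[0],:a.shape[1]]=a; s[:b.shape[0],405:405+b.shape[1]]=b[:,:395]
cv2.imwrite("pics/crop1.png",s[:410])
E
```

```text
A handle [0.418  0.3783 0.036 ] 0.5638093640029451
B handle [0.3868 0.2859 0.036 ] 0.48095043288520234
A inner~ [0.4329 0.3947 0.008 ] 0.5858245401031182
B inner~ [0.3877 0.2562 0.008 ] 0.46466893636518963
case L top [ 0.5354 -0.0926  0.05  ] 0.5433119924484129
case R top [ 0.4819 -0.225   0.05  ] 0.5318499522681047
back R top [ 0.6231 -0.2962  0.05  ] 0.6899420798909975
back L top [ 0.6899 -0.1784  0.05  ] 0.712563442070663
```

View pics/crop1.png

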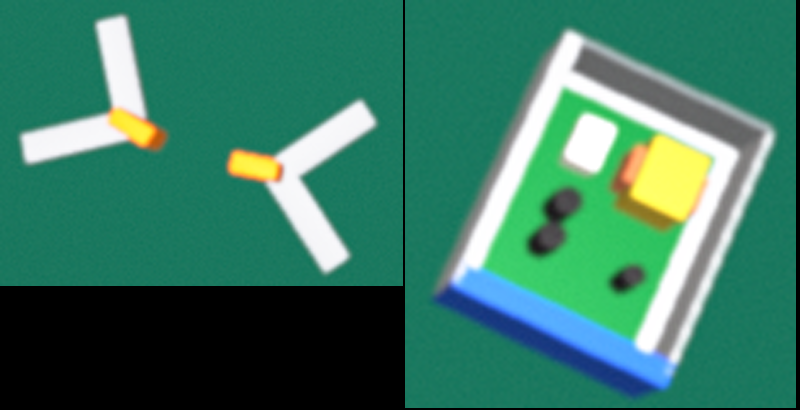

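Candidates in the top image: A handle (137,249), 0.56 m from the base, and B handle (183,264), 0.48 m. B is the one meant because it starts nearest to the base, and the crop confirms it is an orange-handled steel L with its handle on the elbow. In the crop the blue front panel meets the grey side panel at the left corner, about (440,295), which is original pixel (368,190). The opposite blue end has the wrong handedness.

I'll move via the case and look on the way.

>>> {"method": "jog_arm", "body": {
  "deltas": [0.2,0.25,0,0,0,0.02,0.4,0.5,0,0,0,0.04,0.6,0.75,0,0,0,0.06,0.8,1,0,0,0,0.08]
}}

```text
time: 0.43
tool_pos: [0.2756, -0.3861, 0.2373]
tool_rot: [-3.141, -0.0, 0.507]
contact_force: [0.7, -0.4, -0.0]
opening: 0.0918
```

>>> {"method": "jog_arm", "body": {
  "deltas": [0.2,0.25,0,0,0,0.02,0.4,0.5,0,0,0,0.04,0.6,0.75,0,0,0,0.06,0.8,1,0,0,0,0.08]
}}

```text
time: 0.77
tool_pos: [0.3557, -0.2859, 0.2375]
tool_rot: [-3.141, 0.0, 0.633]
contact_force: [0.1, -0.3, 1.0]
opening: 0.0922
```

>>> {"method": "jog_arm", "body": {
  "deltas": [0.2,0.25,0,0,0,0.02,0.4,0.5,0,0,0,0.04,0.6,0.75,0,0,0,0.06,0.8,1,0,0,0,0.08,0.8,1,0,0,0,0.08]
}}

```text
time: 1.18
tool_pos: [0.4373, -0.1835, 0.2375]
tool_rot: [-3.141, -0.002, 0.764]
contact_force: [-0.5, -0.0, -0.8]
opening: 0.0918
```

```bash
python3 - <<'E'
from h import *
p=robot.camera_params("wrist"); im=robot.read_camera("wrist")[...,::-1]
import pickle; pickle.dump(p,open("w1.pkl","wb")); cv2.imwrite("pics/w1.png",im)
o=robot.observe(); print(o["time"],o["tool_pos"],o["tool_rot"],p, -p["R"].T@p["t"]); print(proj(p,[.53,-.09,0]))
E
```

```text
1.2333 [ 0.43612637 -0.18528551  0.23737417] [-3.14085932e+00 -1.31424107e-04  7.62300864e-01] {'fx': 327.0569550075271, 'fy': 327.0569550075271, 'cx': 254.43198172509983, 'cy': 190.7210546420794, 'R': array([[ 6.91319627e-01, -7.22548565e-01, -8.62831672e-04],
       [-6.98987562e-01, -6.69078451e-01,  2.52488444e-01],
       [-1.83012465e-01, -1.73947108e-01, -9.67599525e-01]]), 't': array([-0.43599503,  0.1520848 ,  0.43607538])} [ 0.48752453 -0.13741687  0.38317049]
[250.22199434  44.89958827]
```

View pics/w1.png

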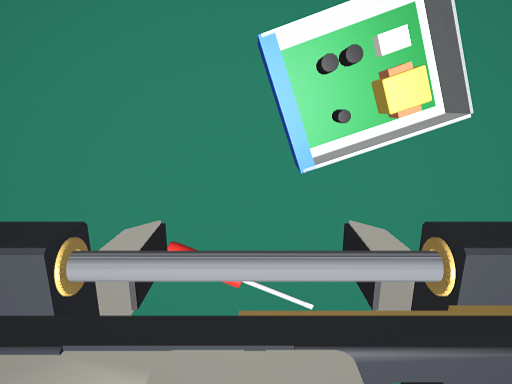

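The wrist picture shows the case: the blue lip's far end, which is the wanted corner, at (260,37), the near end at (303,171), and the back corner at (471,115). I'll fit the case pose from these and keep moving to the square.

```bash
python3 - <<'E'
from h import *
import pickle
from scipy.optimize import least_squares
p=pickle.load(open("w1.pkl","rb")); g=cv2.cvtColor(cv2.imread("pics/w1.png"),cv2.COLOR_BGR2GRAY)
c=np.array([[260,36],[303,172],[471,115]],np.float32).reshape(-1,1,2)
c=cv2.cornerSubPix(g,c,(4,4),(-1,-1),(3,50,.01)).reshape(-1,2); print(c)
def pts(s):
    x,y,b=s; f=np.array([np.cos(b-np.pi/4),np.sin(b-np.pi/4)]); e=np.array([np.cos(b+np.pi/4),np.sin(b+np.pi/4)])
    L=np.array([x,y]); return [np.r_[q,.05] for q in (L,L+.14*f,L+.14*f+.18*e)]
r=least_squares(lambda s:np.concatenate([proj(p,X)-u for X,u in zip(pts(s),c)]),[.535,-.093,-1.2])
print(r.x,np.degrees(r.x[2]),r.fun)
t=robot.camera_params("top"); print([proj(t,X) for X in pts(r.x)])
E
```

```text
[[257.74878   35.134655]
 [301.0933   172.62189 ]
 [470.98215  113.992065]]
[ 0.53476954 -0.09391032 -1.25841706] -72.10198654804495 [-1.70024378 -0.65019406 -0.93286695  0.48288188  2.69168717  0.70047828]
[array([368.65167831, 188.27662831]), array([431.29899502, 218.33957146]), array([463.65955228, 142.25567369])]
```

>>> {"method": "jog_arm", "body": {
  "deltas": [0,0.33,0,0,0,0.03,0,0.66,0,0,0,0.06,0,1,0,0,0,0.08]
}}

```text
time: 1.48
tool_pos: [0.4344, -0.0874, 0.2373]
tool_rot: [-3.141, 0.001, 0.883]
contact_force: [1.1, 0.2, -0.7]
opening: 0.0917
```

>>> {"method": "jog_arm", "body": {
  "deltas": [0,0.33,0,0,0,0.03,0,0.66,0,0,0,0.06,0,1,0,0,0,0.08]
}}

```text
time: 1.73
tool_pos: [0.4346, 0.0129, 0.2376]
tool_rot: [-3.142, 0.001, 1.009]
contact_force: [1.6, -0.2, -0.7]
opening: 0.0916
```

>>> {"method": "jog_arm", "body": {
  "deltas": [-0.15,0.33,0,0,0,0.03,-0.3,0.66,0,0,0,0.06,-0.4,1,0,0,0,0.1]
}}

```text
time: 1.98
tool_pos: [0.3937, 0.1128, 0.2375]
tool_rot: [-3.141, 0.001, 1.167]
contact_force: [0.5, 0.8, 0.6]
opening: 0.0918
```

>>> {"method": "jog_arm", "body": {
  "deltas": [-0.15,0.33,0,0,0,0.03,-0.3,0.66,0,0,0,0.06,-0.5,0.8,0,0,0,0.1,-0.5,0.8,0,0,0,0.1]
}}

```text
time: 2.32
tool_pos: [0.3422, 0.1938, 0.2374]
tool_rot: [-3.139, 0.001, 1.329]
contact_force: [-0.5, -0.5, 0.1]
opening: 0.0915
```

```bash
python3 - <<'E'
from h import *
p=robot.camera_params("wrist"); im=robot.read_camera("wrist")[...,::-1]
import pickle; pickle.dump(p,open("w2.pkl","wb")); cv2.imwrite("pics/w2.png",im)
o=robot.observe(); print(o["time"],o["tool_pos"],o["tool_rot"]); print(proj(p,[.387,.286,.036]))
E
```

```text
2.3667 [0.34384817 0.19285195 0.23760896] [-3.14116478e+00  6.61996808e-04  1.32588439e+00]
[275.16823893  70.9279771 ]
```

View pics/w2.png

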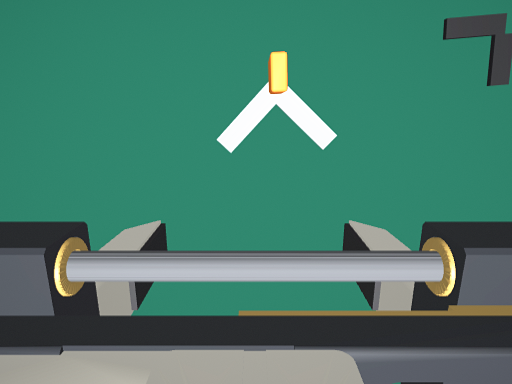

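The wrist picture shows the square nearly aligned: handle top at (278,70), inner corner at about (276,105), leg tips at (217,141)/(231,153) and (323,150)/(337,136). I'll fit its pose.

```bash
cat >> h.py <<'E'
from scipy.optimize import least_squares
def sq(s,z=.008):
    """square_grip pose (x,y,yaw) -> inner corner, inner tips (+,-), outer tips (+,-)"""
    x,y,b=s; d=lambda a:np.array([np.cos(b+a),np.sin(b+a)]); q=np.pi/4; C=np.array([x,y])+.028*d(0)
    P,M=C+.075*d(q),C+.075*d(-q)
    return [np.r_[v,z] for v in (C,P,M,P+.022*d(3*q),M+.022*d(-3*q))]
def fit(p,model,c,s0):
    r=least_squares(lambda s:np.concatenate([proj(p,X)-u for X,u in zip(model(s),c)]),s0); return r.x,r.fun
E
python3 - <<'E'
from h import *
import pickle
p=pickle.load(open("w2.pkl","rb")); g=cv2.cvtColor(cv2.imread("pics/w2.png"),cv2.COLOR_BGR2GRAY)
c0=[[276,105],[323,150],[231,153],[337,136],[217,142]]
c=cv2.cornerSubPix(g,np.array(c0,np.float32).reshape(-1,1,2),(4,4),(-1,-1),(3,50,.01)).reshape(-1,2); print(c)
for s0 in ([.387,.286,-1.75],):
    print([proj(p,X).round() for X in sq(s0)])
    x,f=fit(p,sq,c,s0); print(x,np.degrees(x[2]),f.round(1))
im=cv2.cvtColor(cv2.imread("pics/w2.png"),cv2.COLOR_BGR2HSV); m=cv2.inRange(im[:200],(5,120,120),(30,255,255)); print(cv2.minAreaRect(cv2.findNonZero(m)), proj(p,np.r_[x[:2],.036]),proj(p,np.r_[x[:2],.064]))
print(np.degrees(robot.observe()["tool_rot"]))
E
```

```text
[[275.65356 103.55729]
 [322.51642 149.38622]
 [230.48622 152.6131 ]
 [336.79825 134.99107]
 [215.86827 139.18378]]
[array([275., 100.]), array([323., 145.]), array([231., 151.]), array([337., 131.]), array([216., 138.])]
[ 0.38787184  0.28260046 -1.7781064 ] -101.87799220063357 [-0.  -0.4  0.2 -0.  -0.1 -0.1 -0.1  0.2  0.1  0.2]
((277.5, 72.0), (42.0, 19.0), 90.0) [276.77561094  74.19667215] [278.711816    71.46499833]
[-1.79975485e+02  3.79296232e-02  7.59675798e+01]
```

The fit is good to under 0.5 px: grip at (0.388, 0.283), x axis at -101.9°. I'll approach, descend and grip.

>>> {"method": "jog_arm", "body": {
  "deltas": [0.15,0.3,-0.2,0,0,0.024,0.3,0.6,-0.4,0,0,0.024,0.43,0.9,-0.6,0,0,0.024,0.43,0.9,-0.6,0,0,0.024]
}}

```text
time: 2.7
tool_pos: [0.3898, 0.2841, 0.1733]
tool_rot: [-3.138, 0.003, 1.36]
contact_force: [-1.2, -1.3, -0.1]
opening: 0.092
```

>>> {"method": "jog_arm", "body": {
  "deltas": [0,0,-0.3,0,0,0,0,0,-0.6,0,0,0,0,0,-0.9,0,0,0,0,0,-0.9,0,0,0]
}}

```text
time: 3.03
tool_pos: [0.3861, 0.2795, 0.0833]
tool_rot: [-3.134, 0.007, 1.358]
contact_force: [-1.2, -0.9, -0.4]
opening: 0.0919
```

>>> {"method": "jog_arm", "body": {
  "deltas": [0,0,-0.2,0,0,0,0,0,-0.4,0,0,0,0,0,-0.55,0,0,0,0,0,-0.55,0,0,0]
}}

```text
time: 3.37
tool_pos: [0.3881, 0.2811, 0.0319]
tool_rot: [-3.139, 0.002, 1.359]
contact_force: [0.1, 0.1, 0.2]
opening: 0.0921
```

```bash
python3 - <<'E'
from h import *
o=robot.observe(); print(o["time"],o["tool_pos"],np.degrees(o["tool_rot"]),o["contact_force"])
E
```

```text
3.3667 [0.38810845 0.28109952 0.03186963] [-1.79873580e+02  1.28422757e-01  7.78687114e+01] [0.10280591 0.09623613 0.18506025]
```

>>> {"method": "jog_arm", "body": {
  "deltas": [0,0,0,0,0,0,0,0,0,0,0,0,0,0,0,0,0,0,0,0,0,0,0,0,0,0,0,0,0,0],
  "claw": 0,
  "newtons": 30
}}

```text
time: 3.78
tool_pos: [0.3886, 0.2828, 0.0336]
tool_rot: [3.14, -0.001, 1.361]
contact_force: [-0.3, 0.9, -0.2]
opening: 0.0631
```

>>> {"method": "jog_arm", "body": {
  "deltas": [0,0,0,0,0,0,0,0,0,0,0,0,0,0,0,0,0,0,0,0,0,0,0,0,0,0,0,0,0,0]
}}

```text
time: 4.2
tool_pos: [0.3881, 0.2826, 0.0327]
tool_rot: [3.142, 0.0, 1.361]
contact_force: [-0.4, 0.5, -0.1]
opening: 0.03
```

>>> {"method": "jog_arm", "body": {
  "deltas": [0,0,0,0,0,0,0,0,0,0,0,0,0,0,0,0,0,0,0,0,0,0,0,0,0,0,0,0,0,0]
}}

```text
time: 4.62
tool_pos: [0.3881, 0.2826, 0.0327]
tool_rot: [-3.142, 0.0, 1.361]
contact_force: [0.7, 0.3, -0.2]
opening: 0.016
```

>>> {"method": "jog_arm", "body": {
  "deltas": [0,0,0.2,0,0,0,0,0,0.5,0,0,0,0,0,0.8,0,0,0,0,0,0.8,0,0,0]
}}

```text
time: 4.95
tool_pos: [0.3907, 0.284, 0.1173]
tool_rot: [3.135, -0.005, 1.361]
contact_force: [0.9, 0.2, -2.2]
opening: 0.0158
```

>>> {"method": "jog_arm", "body": {
  "deltas": [0.1,-0.25,0,0,0,0.03,0.2,-0.5,0,0,0,0.06,0.3,-0.75,0,0,0,0.09,0.4,-1,0,0,0,0.11]
}}

```text
time: 5.28
tool_pos: [0.4278, 0.1815, 0.112]
tool_rot: [-3.141, 0.0, 1.537]
contact_force: [0.3, 0.5, -3.0]
opening: 0.0159
```

>>> {"method": "jog_arm", "body": {
  "deltas": [0.1,-0.25,0,0,0,0.03,0.2,-0.5,0,0,0,0.06,0.3,-0.75,0,0,0,0.09,0.4,-1,0,0,0,0.11]
}}

```text
time: 5.62
tool_pos: [0.4679, 0.0813, 0.1118]
tool_rot: [-3.14, -0.0, 1.709]
contact_force: [-0.1, 0.2, -3.5]
opening: 0.016
```

>>> {"method": "jog_arm", "body": {
  "deltas": [0.1,-0.25,0,0,0,0.03,0.2,-0.5,0,0,0,0.06,0.3,-0.75,0,0,0,0.09,0.42,-0.95,0,0,0,0.11,0.42,-0.95,0,0,0,0.11]
}}

```text
time: 6.03
tool_pos: [0.512, -0.016, 0.112]
tool_rot: [3.141, 0.002, 1.878]
contact_force: [1.0, 0.1, -2.7]
opening: 0.0157
```

```bash
python3 - <<'E'
from h import *
p=robot.camera_params("wrist"); im=robot.read_camera("wrist")[...,::-1]
import pickle; pickle.dump(p,open("w3.pkl","wb")); cv2.imwrite("pics/w3.png",im)
t=robot.read_camera("top")[...,::-1]; cv2.imwrite("pics/t3.png",t)
o=robot.observe(); print(o["time"],o["tool_pos"],np.degrees(o["tool_rot"]))
E
```

```text
6.1333 [ 0.50965309 -0.01296745  0.11167676] [-1.79911649e+02 -5.87849653e-02  1.07545174e+02]
```

View pics/w3.png

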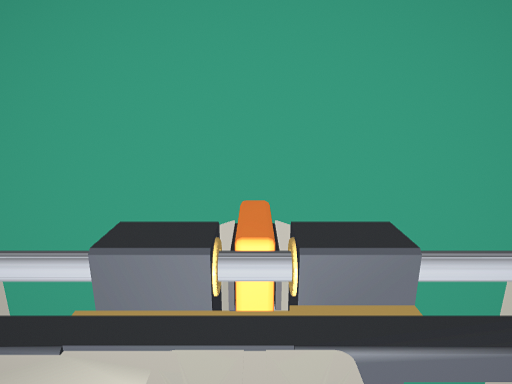

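The square is held level, with the handle at (255,260) in the wrist view; the case is out of this camera's view. For the yaw I'll refine the case corner from enlarged crops of the earlier wrist and top pictures.

```bash
python3 - <<'E'
import cv2,numpy as np
a=cv2.imread("pics/w1.png")[0:190,230:420]; a=cv2.resize(a,None,fx=3,fy=3,interpolation=cv2.INTER_CUBIC)
b=cv2.imread("pics/t3.png")[105:225,270:345+130]; b=cv2.resize(b[:,:],None,fx=1.1,fy=1.1)
s=np.zeros((600,800,3),np.uint8); s[:570,:570]=a; s[:b.shape[0],572:572+b.shape[1]]=b[:,:228]
cv2.imwrite("pics/crop2.png",s)
E
```

```text
(no output)
```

View pics/crop2.png

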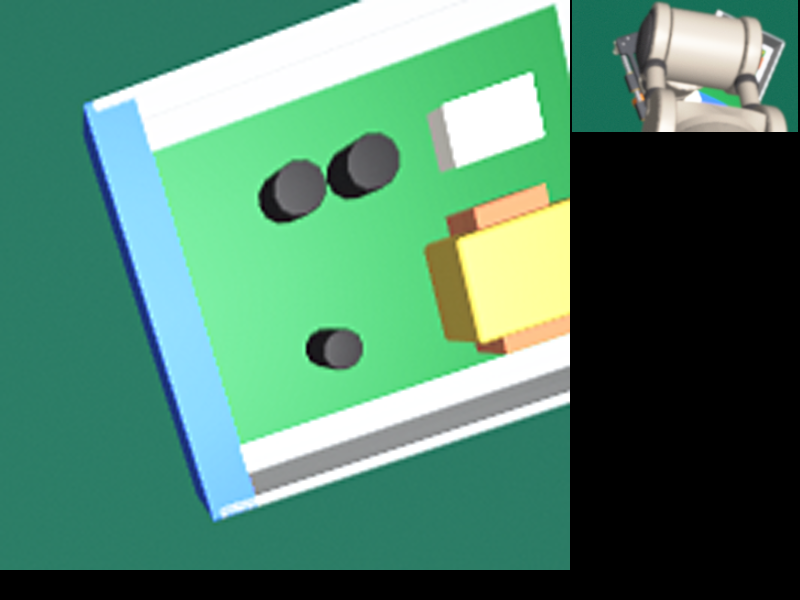

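```bash
python3 - <<'E'
from h import *
import pickle
p=pickle.load(open("w1.pkl","rb")); im=cv2.imread("pics/w1.png").astype(float)
def cross(v,th):  # first subpixel upward crossing
    i=np.argmax(v>th); return i-1+(th-v[i-1])/(v[i]-v[i-1])
F=[];B=[];S=[]
for r in range(45,165,3):
    c0=int(255+(r-36)*.31)-6; seg=im[r,c0:c0+25,1]; # green channel: bench~125? dark blue low, light blue high
    j=np.argmin(seg[:14]); k=j+np.argmax(seg[j:]>120); F.append((c0+k-1+(120-seg[k-1])/(seg[k]-seg[k-1]),r))
for c in range(268,345,3):
    v=im[:45,c,2]; S.append((c,cross(v,140)))
def line(P):
    W=np.array([ray(p,q,.05)[:2] for q in P]); vx,vy,x,y=cv2.fitLine(W.astype(np.float32),cv2.DIST_HUBER,0,.001,.001).ravel()
    d=np.array([vx,vy]); m=np.array([x,y]); n=np.array([-vy,vx]); print("rms mm",1e3*np.std((W-m)@n)); return m,d
(mf,df),(ms,ds)=line(F),line(S)
if df[1]>0: df=-df
if ds[0]<0: ds=-ds
af,as_=np.degrees(np.arctan2(df[1],df[0])),np.degrees(np.arctan2(ds[1],ds[0]))
A=np.array([df,-ds]).T; k=np.linalg.solve(A,ms-mf); print("corner",mf+k[0]*df,"front",af,"side",as_, "bis",af+45,as_-45, F[0],F[-1],S[0],S[-1])
E
```

```text
rms mm 0.07413489878839931
rms mm 0.04753423524566597
corner [ 0.53556377 -0.09456649] front -117.339584 side -27.33304 bis -72.339584 -72.33304 (np.float64(260.5769230769231), 45) (np.float64(297.2153846153846), 162) (268, np.float64(30.31547619047619)) (343, np.float64(2.3072289156626504))
```

The refined fit has the two panel lines perpendicular to 0.01°: corner (0.5356, -0.0946), bisector -72.34°. The held square is at about -72.4°, so it needs no turn. I have 58 mm to go along the bisector. I'll lower it, then approach.

>>> {"method": "jog_arm", "body": {
  "deltas": [0,0,-0.3,0,0,0,0,0,-0.6,0,0,0,0,0,-0.79,0,0,0,0,0,-0.79,0,0,0,0,0,-0.79,0,0,0]
}}

```text
time: 6.55
tool_pos: [0.5089, -0.0113, 0.0328]
tool_rot: [-3.139, -0.002, 1.88]
contact_force: [-0.5, 0.8, -1.9]
opening: 0.0161
```

>>> {"method": "jog_arm", "body": {
  "deltas": [0.04,-0.11,0,0,0,0,0.08,-0.23,0,0,0,0,0.12,-0.34,0,0,0,0,0.155,-0.46,0,0,0,0,0.155,-0.46,0,0,0,0]
}}

```text
time: 6.97
tool_pos: [0.5272, -0.0615, 0.0343]
tool_rot: [3.139, 0.002, 1.877]
contact_force: [-0.1, 0.0, -1.5]
opening: 0.0162
```

```bash
python3 - <<'E'
from h import *
print(robot.observe())
im=robot.read_camera("scene")[...,::-1][190:340,10:210]; im=cv2.resize(im,None,fx=4,fy=4,interpolation=cv2.INTER_CUBIC); cv2.imwrite("pics/s4.png",im)
E
```

```text
{'time': 6.9667, 'qpos': array([-2.60329623e-01,  6.00514600e-01,  1.74644465e+00, -7.06369378e-04,
        7.91727975e-01, -5.65901446e-01]), 'qvel': array([ 0.02916427, -0.00377682,  0.0356541 ,  0.01671509,  0.00103585,
        0.03731546]), 'joint_efforts': array([ 5.32818167e-02, -4.91352797e+01, -1.67821705e+01, -3.99813856e-03,
        2.65091378e-01, -2.71854065e-01]), 'tool_pos': array([ 0.52716669, -0.06151946,  0.03434795]), 'tool_rot': array([3.13941054e+00, 1.98324597e-03, 1.87686156e+00]), 'contact_force': array([-0.09434045,  0.02689086, -1.52275381]), 'torque': array([ 0.09299297, -0.11672097, -0.02986483]), 'opening': 0.016178375563196987}
```

View pics/s4.png

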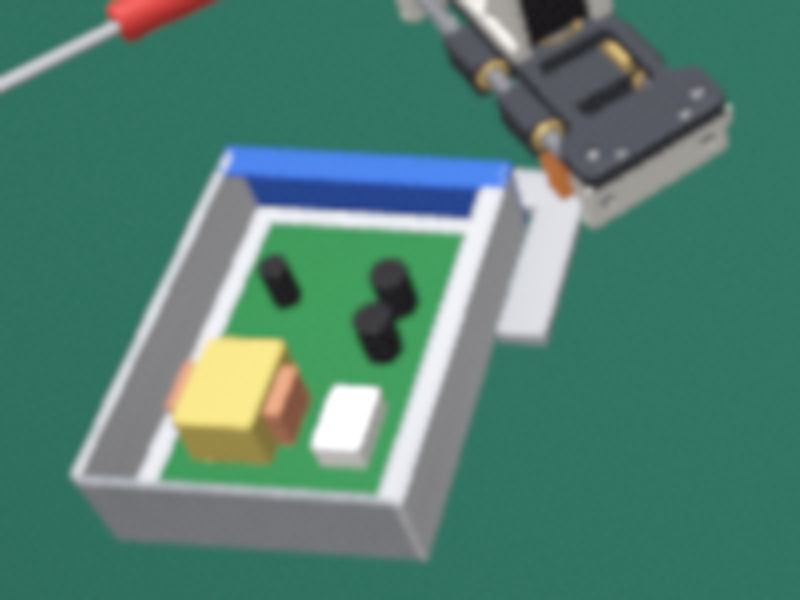

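The scene crop shows the square's leg parallel to the aluminium side, with the inner corner roughly 1 cm short of the case corner. I'll creep in, watching force.

>>> {"method": "jog_arm", "body": {
  "deltas": [0.005,-0.03,0,0,0,0,0.01,-0.05,0,0,0,0,0.014,-0.07,0,0,0,0,0.014,-0.07,0,0,0,0,0.014,-0.07,0,0,0,0]
}}

```text
time: 7.43
tool_pos: [0.527, -0.0653, 0.0337]
tool_rot: [-3.142, -0.0, 1.88]
contact_force: [0.2, 0.6, -2.7]
opening: 0.016
```

>>> {"method": "jog_arm", "body": {
  "deltas": [0.003,-0.01,0,0,0,0,0.005,-0.015,0,0,0,0,0.006,-0.02,0,0,0,0,0.006,-0.02,0,0,0,0,0.006,-0.02,0,0,0,0]
}}

```text
time: 7.85
tool_pos: [0.5269, -0.067, 0.0334]
tool_rot: [-3.14, -0.001, 1.879]
contact_force: [-2.2, 2.3, -2.1]
opening: 0.016
```

>>> {"method": "jog_arm", "body": {
  "deltas": [0.003,-0.01,0,0,0,0,0.005,-0.015,0,0,0,0,0.006,-0.02,0,0,0,0,0.006,-0.02,0,0,0,0,0.006,-0.02,0,0,0,0]
}}

```text
time: 8.27
tool_pos: [0.5267, -0.0676, 0.0333]
tool_rot: [-3.139, -0.004, 1.879]
contact_force: [-4.9, 7.6, -1.0]
opening: 0.0156
```

>>> {"method": "jog_arm", "body": {
  "deltas": [0,-0.01,-0.005,0,0,0,0,-0.015,-0.008,0,0,0,0,-0.023,-0.008,0,0,0,0,-0.023,-0.008,0,0,0,0,-0.023,-0.008,0,0,0]
}}

```text
time: 8.68
tool_pos: [0.5268, -0.0683, 0.0327]
tool_rot: [-3.14, -0.006, 1.879]
contact_force: [-2.3, 16.8, 1.8]
opening: 0.0161
```

>>> {"method": "jog_arm", "body": {
  "deltas": [0,0,0,0,0,0,0,0,0,0,0,0,0,0,0,0,0,0]
}}

```text
time: 8.93
tool_pos: [0.5268, -0.0683, 0.0327]
tool_rot: [-3.14, -0.006, 1.879]
contact_force: [-3.6, 16.6, 1.6]
opening: 0.0156
```

```bash
python3 - <<'E'
from h import *
o=robot.observe(); F=o["contact_force"]; b=np.radians(-72.34); u=lambda a:np.array([np.cos(b+a),np.sin(b+a)])
print(o["time"],o["tool_pos"],np.degrees(o["tool_rot"]),F,o["torque"],"front",-F[:2]@u(np.pi/4),"side",-F[:2]@u(-np.pi/4))
C=np.array([.5356,-.0946]);print("inner corner minus corner mm",1e3*(o["tool_pos"][:2]+.028*u(0)-C))
im=robot.read_camera("scene")[...,::-1][200:300,90:200]; cv2.imwrite("pics/s5.png",cv2.resize(im,None,fx=6,fy=6,interpolation=cv2.INTER_CUBIC))
E
```

```text
8.9333 [ 0.52680494 -0.06834032  0.03265163] [-179.90562498   -0.32309657  107.6610436 ] [-3.59519187 16.56011654  1.5818356 ] [3.02424344 0.52812805 0.03391448] front 10.79915914850919 side 13.059135735883244
inner corner minus corner mm [-0.30075549 -0.42077705]
```

View pics/s5.png

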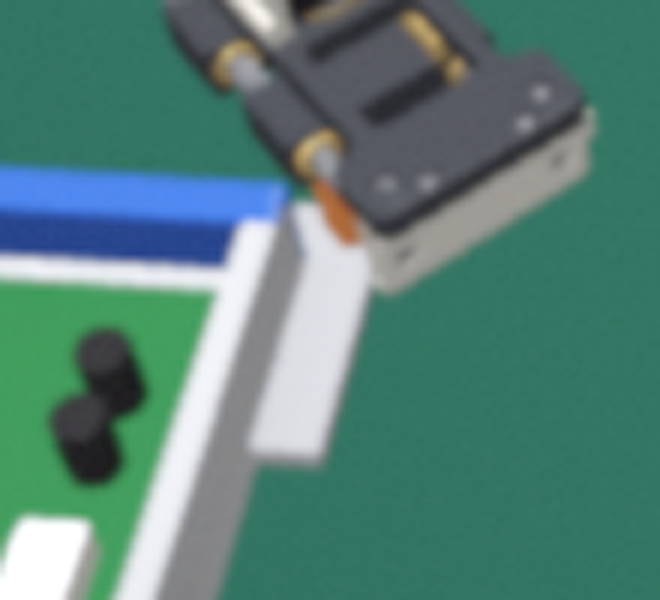

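Both panels push back (front 10.8 N, side 13.1 N). The yaw moment is about 0, and the inner corner is within 0.5 mm of the measured case corner. In the crop the leg lies against the aluminium face with no gap visible. I'll ease the load, release, and lift away.

>>> {"method": "jog_arm", "body": {
  "deltas": [-0.003,0.015,0,0,0,0,-0.006,0.03,0,0,0,0,-0.006,0.03,0,0,0,0,-0.006,0.03,0,0,0,0]
}}

```text
time: 9.32
tool_pos: [0.5268, -0.0681, 0.0327]
tool_rot: [-3.14, -0.002, 1.879]
contact_force: [-3.6, 4.8, -2.3]
opening: 0.0158
```

>>> {"method": "jog_arm", "body": {
  "deltas": [0,0,0,0,0,0,0,0,0,0,0,0,0,0,0,0,0,0,0,0,0,0,0,0,0,0,0,0,0,0],
  "claw": 0.5
}}

```text
time: 9.73
tool_pos: [0.5282, -0.0691, 0.0333]
tool_rot: [3.14, 0.001, 1.879]
contact_force: [-0.1, -0.5, -0.8]
opening: 0.0435
```

>>> {"method": "jog_arm", "body": {
  "deltas": [0,0,0.1,0,0,0,0,0,0.3,0,0,0,0,0,0.6,0,0,0,0,0,0.9,0,0,0]
}}

```text
time: 10.07
tool_pos: [0.5272, -0.0686, 0.1242]
tool_rot: [-3.141, -0.001, 1.879]
contact_force: [0.5, -0.6, -0.6]
opening: 0.0458
```

>>> {"method": "jog_arm", "body": {
  "deltas": [-0.1,0.3,0.1,0,0,0,-0.2,0.6,0.2,0,0,0,-0.3,1,0.3,0,0,0]
}}

```text
time: 10.32
tool_pos: [0.4979, 0.0302, 0.1545]
tool_rot: [3.14, 0.001, 1.877]
contact_force: [0.5, 0.2, 1.0]
opening: 0.0457
```

>>> {"method": "jog_arm", "body": {
  "deltas": [-0.1,0.3,0.1,0,0,0,-0.2,0.6,0.2,0,0,0,-0.3,1,0.3,0,0,0,-0.3,1,0.3,0,0,0]
}}

```text
time: 10.65
tool_pos: [0.4668, 0.1359, 0.1855]
tool_rot: [3.137, -0.001, 1.884]
contact_force: [0.1, -0.3, 0.1]
opening: 0.0458
```

```bash
python3 - <<'E'
from h import *
o=robot.observe(); print(o["time"],o["tool_pos"],o["contact_force"])
t=robot.read_camera("top")[...,::-1][120:240,290:450]; s=robot.read_camera("scene")[...,::-1][190:310,60:180]
s4=np.zeros((400,800,3),np.uint8); a=cv2.resize(t,(480,360),interpolation=cv2.INTER_CUBIC); b=cv2.resize(s,(320,320),interpolation=cv2.INTER_CUBIC)
s4[:360,:480]=a; s4[:320,480:]=b; cv2.imwrite("pics/e.png",s4)
E
```

```text
10.65 [0.46677612 0.13594363 0.18554964] [ 0.09092696 -0.34981807  0.06435515]
```

View pics/e.png

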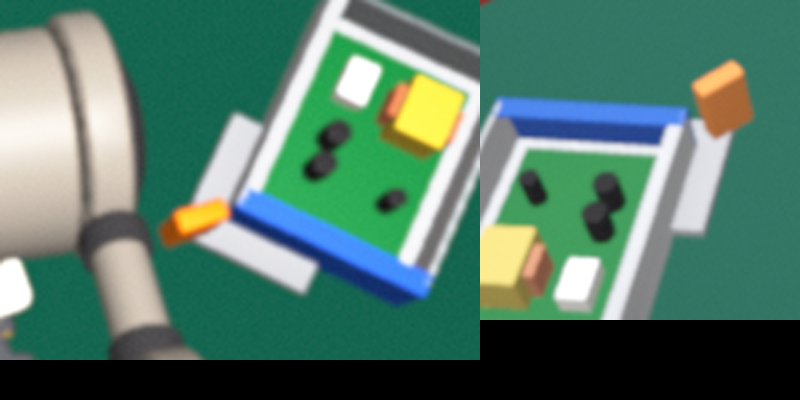

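The final crop shows the square round the corner: legs along the blue face and the aluminium side, handle pointing out. One numeric check on the saved picture, with the top camera's bias removed via the case corners, then I hand in.

```bash
python3 - <<'E'
from h import *
p=robot.camera_params("top"); im=robot.read_camera("top")[...,::-1]; g=cv2.cvtColor(im,cv2.COLOR_BGR2GRAY)
b=np.radians(-72.34); s=[.5356-.028*np.cos(b),-.0946-.028*np.sin(b),b]
P=sq(s); print("pred outer tips",proj(p,P[3]),proj(p,P[4]), "inner front tip",proj(p,P[2]))
c=cv2.cornerSubPix(g,np.array([proj(p,P[3]),proj(p,P[4])],np.float32).reshape(-1,1,2),(4,4),(-1,-1),(3,50,.01)).reshape(-1,2); print("seen",c)
W=[ray(p,q,.008)[:2] for q in c]; d=W[1]-W[0]; e=(P[4]-P[3])[:2]; print("yaw err deg",np.degrees(np.arctan2(d[1],d[0])-np.arctan2(e[1],e[0])),"shift mm",1e3*((W[0]+W[1])/2-(P[3]+P[4])[:2]/2), "span mm",1e3*np.linalg.norm(d),1e3*np.linalg.norm(e))
u=robot.observe(); print(u["time"],u["qvel"].max())
E
```

```text
pred outer tips [368.5860773  157.05413702] [391.72056625 216.56280554] inner front tip [395.80657529 207.41506049]
seen [[367.90454 157.08304]
 [390.72757 217.43321]]
yaw err deg -0.5222280511825534 shift mm [-0.943967    1.86897351] span mm 138.6552713489494 137.17871555019025
10.8 0.015329607913843963
```

The top camera's yaw figure of -0.5° is at its noise level (its span is 1.5 mm off), so I'll take one close wrist look before handing in.

>>> {"method": "jog_arm", "body": {
  "deltas": [0,0,0.1,0,0,-0.07,0,0,0.2,0,0,-0.14,-0.1,-0.1,0.3,0,0,-0.21,-0.2,-0.2,0.4,0,0,-0.28,-0.2,-0.3,0.5,0,0,-0.35]
}}

```text
time: 11.22
tool_pos: [0.4465, 0.0987, 0.2328]
tool_rot: [-3.14, 0.001, 1.322]
contact_force: [0.6, -0.1, 0.7]
opening: 0.0458
```

>>> {"method": "jog_arm", "body": {
  "deltas": [0,-0.1,0,0,0,-0.07,-0.1,-0.2,0,0,0,-0.14,-0.15,-0.3,0,0,0,-0.21,-0.2,-0.4,0,0,0,-0.28,-0.25,-0.5,0,0,0,-0.35]
}}

```text
time: 11.63
tool_pos: [0.4226, 0.0485, 0.2325]
tool_rot: [-3.141, 0.001, 0.772]
contact_force: [-0.1, 0.6, -0.3]
opening: 0.0459
```

>>> {"method": "jog_arm", "body": {
  "deltas": [0,-0.1,0,0,0,-0.07,0,-0.2,0,0,0,-0.14,0,-0.3,0,0,0,-0.21,0,-0.35,0,0,0,-0.28,0,-0.35,0,0,0,-0.35]
}}

```text
time: 12.05
tool_pos: [0.4228, 0.013, 0.2325]
tool_rot: [3.141, 0.001, 0.221]
contact_force: [0.0, 0.1, -0.1]
opening: 0.046
```

>>> {"method": "jog_arm", "body": {
  "deltas": [0,0,0,0,0,-0.07,0,0,0,0,0,-0.14,0,0,0,0,0,-0.21,0,0,0,0,0,-0.28,0,0,0,0,0,-0.35]
}}

```text
time: 12.47
tool_pos: [0.4228, 0.0139, 0.2325]
tool_rot: [3.141, 0.001, -0.328]
contact_force: [-0.3, 0.7, 0.9]
opening: 0.046
```

>>> {"method": "jog_arm", "body": {
  "deltas": [0,0,0,0,0,-0.07,0,0,0,0,0,-0.14,0,0,0,0,0,-0.21,0,0,0,0,0,-0.28,0,0,0,0,0,-0.28]
}}

```text
time: 12.88
tool_pos: [0.4228, 0.014, 0.2325]
tool_rot: [3.141, 0.0, -0.766]
contact_force: [-0.2, -1.2, -0.3]
opening: 0.0462
```

```bash
python3 - <<'E'
from h import *
import pickle
p=robot.camera_params("wrist"); im=robot.read_camera("wrist")[...,::-1]; pickle.dump(p,open("w6.pkl","wb")); cv2.imwrite("pics/w6.png",im)
o=robot.observe(); print(o["time"],o["tool_pos"],np.degrees(o["tool_rot"]))
u,v=proj(p,[.5356,-.0946,0]); print(u,v)
x0,y0=int(np.clip(u-85,0,342)),int(np.clip(v-75,0,256))
cv2.imwrite("pics/w6c.png",cv2.resize(im[y0:y0+128,x0:x0+170],None,fx=4.5,fy=4.5,interpolation=cv2.INTER_CUBIC)); print(x0,y0)
E
```

```text
12.9333 [0.42276621 0.01424653 0.23254611] [ 1.79960436e+02  2.04403534e-02 -4.35350450e+01]
254.43805505347615 18.75636997474149
169 0
```

View pics/w6c.png

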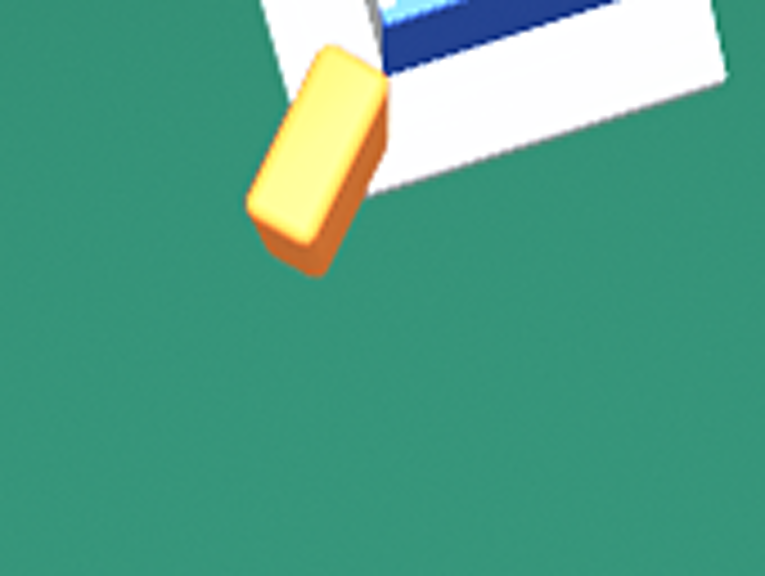

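The close view shows the blue face running straight onto the steel with no green gap. I'll measure the leg's outer edge against the panel direction in the same picture.

```bash
python3 - <<'E'
from h import *
import pickle
p=pickle.load(open("w6.pkl","rb")); im=cv2.imread("pics/w6.png").astype(float)
b=np.radians(-72.34); s=[.5356-.028*np.cos(b),-.0946-.028*np.sin(b),b]; P=sq(s)
x,y=s[:2]; print("pred front outer tip",proj(p,P[4]),"inner",proj(p,P[2]),"side outer tip",proj(p,P[3]))
def ang(W,n):
    vx,vy,mx,my=cv2.fitLine(W.astype(np.float32),cv2.DIST_HUBER,0,.001,.001).ravel(); a=np.degrees(np.arctan2(vy,vx)); d=np.array([-vy,vx])
    C=np.array([.5356,-.0946]); print(n,"angle",a,"dist to corner mm",1e3*abs((C-[mx,my])@d),"rms",1e3*np.std((W-[mx,my])@d))
O=[];I=[]
for c in range(256,322,3):
    v=im[:60,c,2]; j=np.max(np.where(v>150)); O.append(ray(p,(c,j+(v[j]-150)/(v[j]-v[j+1])),.008)[:2])
for c in range(258,300,3):
    v=im[:60,c,2]; j=np.max(np.where(v[:35]<140)) if (v[:35]<140).any() else None
    if j: I.append(ray(p,(c,j+(140-v[j])/(v[j+1]-v[j])),.008)[:2])
ang(np.array(O),"outer"); ang(np.array(I),"seam")
E
```

```text
pred front outer tip [330.60103143  16.48026094] inner [325.62954665  -6.54544535] side outer tip [210.89444154 -57.4169643 ]
outer angle 62.5218 dist to corner mm 22.764853390999562 rms 0.0753230952919647
seam angle 0.0 dist to corner mm 0.0 rms nan<stdin>:14: RuntimeWarning: divide by zero encountered in scalar divide
h.py:7: RuntimeWarning: invalid value encountered in divide
  return c+d*(z-c[2])/d[2]
```

The front leg is within 0.14° of the panel and its outer edge is 22.8 mm from the corner line (22 expected; calibration is good to 2 mm). Handing in.

```bash
python3 -c "
from cell import robot
print(robot.hand_in())"
```

```text
the job is handed in; nothing more can be done
None
```

I picked up the square nearest the base, the one 0.48 m away rather than the one at 0.56 m. I pressed it into the blue/aluminium corner, let go, backed the arm off to about 0.23 m up and handed in at about 13 s.

**While pressing:** the front panel pushed back with 10.8 N and the side panel with 13.1 N. There was almost no twisting moment, and the inner corner was within 0.5 mm of the measured case corner.

**After release:**
- **Wrist camera:** the blue face meets the steel with no visible gap. The front leg is parallel to its panel to 0.14°, and its outer edge is 22.8 mm from the corner line, against 22 expected.
- **Top camera:** this view disagreed slightly, giving a 0.5° yaw error and a shift of about 2 mm. That is within its noise, since its leg-tip span was itself 1.5 mm off and calibration is only good to 2 mm.
- **Not confirmed:** my attempt to measure the blue-to-steel seam itself gave no result. After release I checked the side leg only by eye, and through the top-camera figures.

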